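# Level the sprung table with the spirit level and keep it pressed

### The arm

A 6-joint arm with a two-finger parallel gripper is mounted at the origin on a cart in front of the work surface, level with it; the furniture and walls round the work are solid. World frame = base frame: x ahead of the robot, y to its left, z up, the work surface at z = 0. Lengths are in mm, angles in rad, forces in N, time in s.
With the tool pointing down it reaches from about 300 to 775 mm from the base axis. Payload 14.6 kg.
Tool frame: the origin (TCP) lies on the centre line of the jaws, within the pads' length; the fingertips stand 19 mm ahead of it and the grasp point (between the pads) is the TCP (bot.tip_reach is the distance from the TCP to the fingertips, in mm); z points along the fingers, y is the line along which they close (so a half turn about z gives the same grasp; the last joint's range is limited). The gripper opens to 85 mm and grips with 20 to 120 N. Pads are 22 mm wide; open, the fingers measure 114 mm over their backs; the gripper's body (76 mm by 85 mm) begins 54 mm behind the grasp point. The pads swing forward as they close: fully open they stand 13 mm farther back than shut.
Start: joints at [-1.352, 0.3, 1.521, -0, 1.321, -0.067], TCP at [155.052, -527.682, 250.281] pointing down, gripper open.
Joint ranges: [-3.03, 3.03], [-0.79, 2.21], [0.23, 2.52], [-1.04, 4.18], [0, 3.07], [-2.55, 2.55]. Speed limits (rad/s): [2.22, 2.22, 2.57, 3.14, 3.14, 3.14].

### API

Orientations are given as a unit quaternion [w, x, y, z].
In Python, from rig import bot gives the robot as it stands. Calls block until the motion is done:
- bot.move_to(position, orientation): joint-space move of the TCP to a pose.
- bot.servo_line(position, attitude=None, speed=150, until_force=None): straight line of the TCP; attitude=None keeps the orientation; speed is the mean speed in mm/s. With until_force (N) it stops when the force on the tool has changed by that much, and returns True; else False.
- bot.move_joints(angles): joint-space move.
- bot.move_gripper(opening, grip_force=None): finger opening in mm; grip_force is the grip in N (None keeps the last); returns when the fingers have stopped.
- bot.dwell(seconds).
- bot.ik(position, orientation): joint angles nearest the present ones, or None.
- bot.read_state(): the state.
- bot.read_camera(name): name is "scene" or "top" or "wrist"; returns a dict with "image" (480x640x3 uint8, blue, green, red), "depth" (480x640 float32, mm along the optical axis (not along the pixel's ray), 0 where there is no reading), "fovy" (degrees; the focal length in pixels is half the picture's height over the tangent of half this angle, whatever the lens; pixels are square), "cx", "cy" (the principal point, pixels), "eye" and "attitude" of the camera in the world; the wrist camera has in their place "mount" (4x4, takes a point from camera to tool coordinates, whose origin is the TCP and whose axes are the flange's). Camera axes: x right, y down, z forward; pixel columns grow to the right and rows downward; lengths in mm; the calibration is good to about 2 mm. A picture is of the moment at which its call begins: read the wrist's pose just before it.
A pose or a line that the arm cannot do raises bot.MotionError and nothing moves.
- bot.finish_job(): hands the job in; it is judged then, once.
The state is a dict: "clock": time; "joint_positions": joint angles; "qvel": joint speeds; "effort": joint torques, N m; "ee_pos": TCP position; "tool_rot": TCP orientation; "ft_force": force on the tool from outside, world axes, zero at the start; "moment": the same for the moment, N m; "grip_width": finger opening in mm; "grip_force": force on a finger pad.
Only numpy, scipy, OpenCV 4.12 (cv2) and the standard library are available. Lean on these libraries where they do the work, as an engineer would, in place of code of your own. Each camera call takes 0.05 s, during which the arm holds its last target. There are 200 camera calls.

### The job

Lay the spirit level between the guide rails of the small levelling table and slide it under the overhanging collar of the knob until its fork is fully home round the stem. Then take hold of the knob, press it straight down, gently, so that the collar clamps the level to the table top and the table's foot stands firmly on its base, and turn the knob until the bubble sits centred between the two black lines. Finish while still holding the knob pressed down with the bubble centred: do not let go, and leave the other things on the worktop where they are.

Things in the scene. Friction and masses are not known exactly. Their poses are not given: they have to be found in the camera images.
- spirit_level: Spirit level, 150 g: grey bar 110 long (x -55 to 55) x 30 wide x 24 high; at +x a steel tongue, same width, 8 thick, flush with the underside, runs on to x = 98, forked: slot 15 wide, open at the tip, root at x = 76. Green vial (68 long) along x in the middle of its top, 29 above the underside. Origin: centre of the bar's underside; x towards the fork, z up.
- bubble (a joint): Place of the pale bubble (14 long) along the level's x from the middle of the vial, m, -0.023 to 0.023, positive towards the fork. It runs to the higher end, 0.75 mm per milliradian of tilt, and takes about 2 s to settle. Two black lines on the vial stand 10.5 mm either side of the middle.
- levelling_base: Grey base of the levelling table, 270 x 110 x 12, fixed to the worktop. Origin: centre of its underside; x runs from the hinge end to the knob end.
- levelling_top: Steel table top 245 x 88 x 8, hinged to the base at one end. Origin: on the hinge line, at its underside, 110 behind the base's centre, 45 above the worktop; x runs to the knob (axis at x = 190). Springs lift its knob end to a stop, 30 mrad up; about 3 N on the knob begins to press it down, 6 N brings the foot to the base.
- seat (a point): Point on the upper face of the top where the level's origin lies when home, fork round the stem; axes as the top. Knob axis at x = 80 from here. Two guide rails, 7 high, 34 apart inside, run from x = -60 to 40 and flare out to x = -84 at the entry. To be laid down clear of the collar, the level's origin must be at x = -42 or less.
- collar: Steel collar, 34 in diameter, on an 8 mm stem standing on the table top. Origin: on the knob's axis, on the upper face of the top. At rest its underside is 12 above the top (the tongue is 8 thick); with the knob pressed it slides down up to 6 mm onto the tongue, against a light spring of 1 to 2 N.
- knob_grip (a point): Point on the axis of the round black knurled knob above the collar (28 in diameter, 36 high; its top is 13 above this point and 66 above the table top at rest). Can be gripped at any yaw. Once the collar has met the tongue, pressing on compresses a spring of 1.5 N per mm, at most 11 mm.
- foot: Steel levelling foot, 18 in diameter, under the top on the knob's axis; origin: centre of its underside. Stands on the base only while the knob is pressed. Turning the knob clockwise (from above) screws it out and raises the pressed top: 4 mm, 21 mrad or 16 mm of bubble per radian; up to 0.25 N m when pressed, stays put. At the start it is too short by 0.55 to 1.3 rad.
- stone_model: Bystander: cream stone model of a jaw, 62 x 71 x 35. Origin: centre of underside.
- dappen: Bystander: small waisted dappen dish, 33 in diameter, 23 high. Origin: centre of underside.
- jar: Bystander: white plastic jar with a red lid, 48 in diameter, 58 high. Origin: centre of underside.
Not all that is in view belongs to the job. Several things look just like the spirit_level: the one meant starts nearest to the robot's base.

How it is judged (in metres and radians):
On the way, in this order (a step that is already met when the one before it is completed fails the run):
1. the spirit level lies flat between the rails, slid home under the collar (x of spirit_level in the frame of seat between -0.005 and 0.005 m and y of spirit_level in the frame of seat between -0.005 and 0.005 m and z of spirit_level in the frame of seat below 0.004 m), for 0.2 s.
2. the knob is pressed down: the collar clamps the level with over 3 N and the foot stands on the base with over 1 N (contact force between collar and spirit_level above 3 N and contact force between foot and levelling_base above 1 N), for 0.2 s.
At the end, for the whole second after the job is handed in: Fingers still hold the knob (over 2 N) pressed down: the collar bears on the level with over 3 N, the foot on the base with over 1 N; the bubble is within 3.5 mm of the middle; the level lies home on the table top within 6 mm along and across (all of step 2 and contact force between the fingers and collar above 2 N and value of joint bubble between -0.0035 and 0.0035 m and x of spirit_level in the frame of seat between -0.006 and 0.006 m and y of spirit_level in the frame of seat between -0.006 and 0.006 m and z of spirit_level in the frame of seat below 0.004 m); the arm keeps its last pose, push and grip.
It fails at once if the knob is forced: over 45 N on the foot (contact force between foot and levelling_base above 45 N).
It fails at once if a bystander is disturbed by more than 20 mm (distance of any of stone_model, dappen, jar from where it was at the start of the episode above 0.02 m).
It also fails if it takes over 69 s, if anything falls off the work surface, if the arm or the gripper's body presses on something with over 40 N, if the wrist force passes 120 N, or if a joint passes its speed limit or range.

## Working session

There is one attempt and no reset: what is moved stays moved. The work goes in short steps, each a Python script; the robot and the scene stay as the last script left them, time stands still between calls to the robot, and variables do not carry over. Pictures are saved under pics/ and viewed, at most 10 in all, crops included, and the job is handed in when it is done.

```bash
mkdir -p pics; ls; cat > h.py <<'E'
import numpy as np, cv2
from scipy.spatial.transform import Rotation as R
from rig import bot
def q2R(q): return R.from_quat([q[1],q[2],q[3],q[0]]).as_matrix()
def R2q(M):
    q=R.from_matrix(M).as_quat(); return [q[3],q[0],q[1],q[2]]
def cloud(c,T=None):
    """world xyz per pixel (480x640x3)"""
    f=240/np.tan(np.radians(c["fovy"])/2); d=c["depth"].astype(float)
    v,u=np.mgrid[0:480,0:640]
    P=np.dstack([(u-c["cx"])/f*d,(v-c["cy"])/f*d,d])
    if T is None: return P@q2R(c["attitude"]).T+np.array(c["eye"])
    return P@T[:3,:3].T+T[:3,3]
def wrist():
    s=bot.read_state(); c=bot.read_camera("wrist")
    T=np.eye(4); T[:3,:3]=q2R(s["tool_rot"]); T[:3,3]=s["ee_pos"]
    return c,cloud(c,T@np.array(c["mount"]))
def down(yaw): # tool z down, tool y axis (closing line) at world angle yaw
    y=np.array([np.cos(yaw),np.sin(yaw),0]); z=np.array([0,0,-1.]); return R2q(np.column_stack([np.cross(y,z),y,z]))
E
python3 - <<'E'
from h import *
for n in("top","scene"):
    c=bot.read_camera(n); cv2.imwrite(f"pics/{n}.png",c["image"]); np.savez(f"{n}.npz",P=cloud(c),im=c["image"])
    print(n,c["fovy"],c["eye"],c["attitude"])
s=bot.read_state();print(s["clock"],s["tool_rot"],s["ft_force"],s["grip_width"])
E
```

```text
pics
top 51.827372708117025 [ 291.24744267   -7.00435113 1411.87133794] [ 0.0476585  -0.69930462  0.7108714  -0.05799623]
scene 50.95400231705963 [-724.00575478  607.65010888  965.38616041] [ 0.24384894 -0.45450909  0.75455028 -0.40572534]
0.1 [-5.43267529e-04  9.89804097e-01  1.42434384e-01 -3.32358170e-05] [-0.06086402 -0.01531959 -0.5262409 ] 85.16435466915406
```

View pics/top.png

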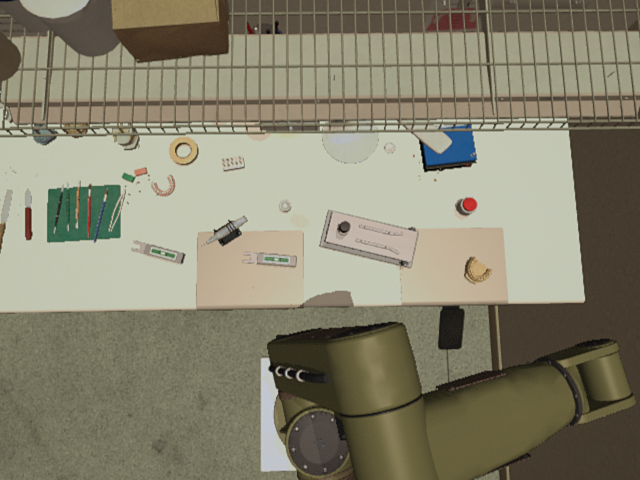

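View pics/scene.png

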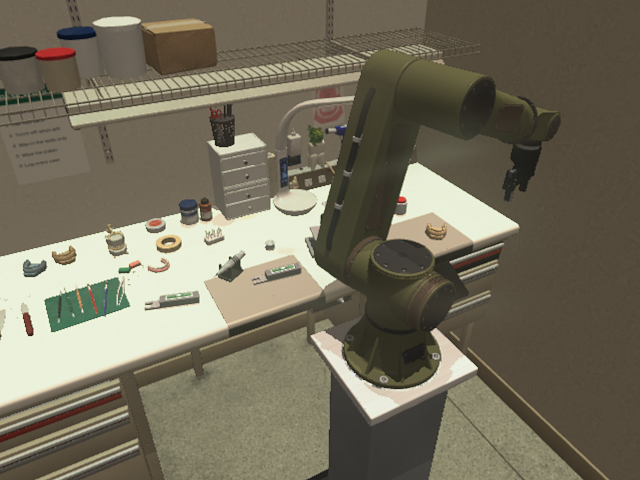

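In the top view, the level candidates are (158,252) and (270,259), both with forks to the left. The robot base is at about (318,440), so (270,259) is nearest. The levelling table is at (368,240) with its knob at (344,228). I'll confirm this in an enlarged crop.

```bash
python3 - <<'E'
from h import *
d=np.load("top.npz"); P,im=d["P"],d["im"]
cv2.imwrite("pics/crop.png",cv2.resize(im[200:290,230:430],None,fx=4,fy=4,interpolation=cv2.INTER_CUBIC))
for u,v in((158,252),(270,259),(260,259),(344,228),(380,245),(280,240),(285,205),(467,205),(477,270)): print(u,v,P[v,u].round(1), np.hypot(*P[v,u][:2]).round())
E
```

```text
158 252 [441.7 440.3  29.2] 624.0
270 259 [417.3 127.7  25.5] 436.0
260 259 [417.9 155.9  23.8] 446.0
344 228 [487.3 -77.  122.9] 493.0
380 245 [ 447.9 -178.6   60.5] 482.0
280 240 [474.  101.4  -0.5] 485.0
285 205 [572.6  85.2  18.7] 579.0
467 205 [ 558.2 -428.7   52.7] 704.0
477 270 [ 377.7 -458.7   11.3] 594.0
```

View pics/crop.png

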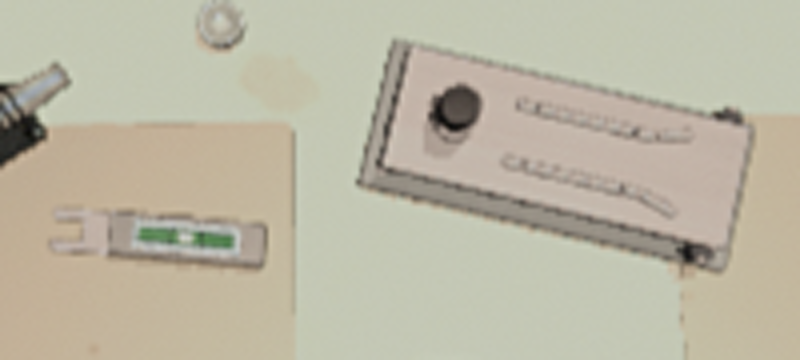

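The crop shows the level at crop (180,238), lying on the tan mat with its fork to the left. The table's knob is at (458,108), and the rails open to the right. Next I'll get geometry from depth, then take a near wrist view.

```bash
python3 - <<'E'
from h import *
d=np.load("top.npz"); P,im=d["P"],d["im"]
def rect(m):
    q=P[m][:,:2].astype(np.float32); r=cv2.minAreaRect(q); return r,len(q),P[m][:,2].mean()
Y,X=np.mgrid[0:480,0:640]
box=lambda a,b,c,e:(X>a)&(X<b)&(Y>c)&(Y<e)
z=P[...,2]
m=box(315,425,205,275)&(z>47)&(z<64); print("top",rect(m))
m=box(240,302,245,272)&(z>5)&(z<40); print("level",rect(m))
m=box(330,356,218,235)&(z>105); print("knob",rect(m))
c=bot.read_camera("wrist"); print(c["fovy"],np.array(c["mount"]).round(3), bot.tip_reach)
# survey pose
for p,yaw in(((450,-140,330),np.radians(-12)),((417,128,300),0)):
    for w in (0,np.pi): print(p,bot.ik(list(p),down(yaw+w)))
E
```

```text
top (((473.12664794921875, -156.8393096923828), (244.8507843017578, 108.43585205078125), 75.07987213134766), 2577, np.float64(54.8296661046265))
level (((420.65875244140625, 128.18710327148438), (168.41551208496094, 71.35428619384766), 89.14985656738281), 527, np.float64(19.924074420677638))
knob (((400.49249267578125, -38.96015167236328), (28.142702102661133, 225.8995361328125), 66.59365844726562), 100, np.float64(147.07903862220562))
64.5243070521636 [[  -0.      -0.963   -0.271   68.46 ]
 [   1.      -0.       0.       0.278]
 [  -0.      -0.271    0.963 -122.889]
 [   0.       0.       0.       1.   ]] 19.0
(450, -140, 330) [-3.79359011e-01  6.91373679e-02  1.60895244e+00 -4.44089210e-16
  1.46350285e+00 -1.69919500e-01]
(450, -140, 330) None
(417, 128, 300) [ 2.13820070e-01  3.55282497e-03  1.74549402e+00 -4.44089210e-16
  1.39254581e+00  2.13820070e-01]
(417, 128, 300) None
```

```bash
python3 - <<'E'
from h import *
bot.move_to([462,-155,250],down(np.radians(-13))); bot.dwell(.3)
c,P=wrist(); np.savez("w1.npz",P=P,im=c["image"]); a=c["image"]
bot.move_to([420,115,190],down(np.radians(-4))); bot.dwell(.3)
c,P=wrist(); np.savez("w2.npz",P=P,im=c["image"])
cv2.imwrite("pics/w1.png",a); cv2.imwrite("pics/w2.png",c["image"])
print(bot.read_state()["clock"])
E
```

```text
3.6917
```

View pics/w1.png

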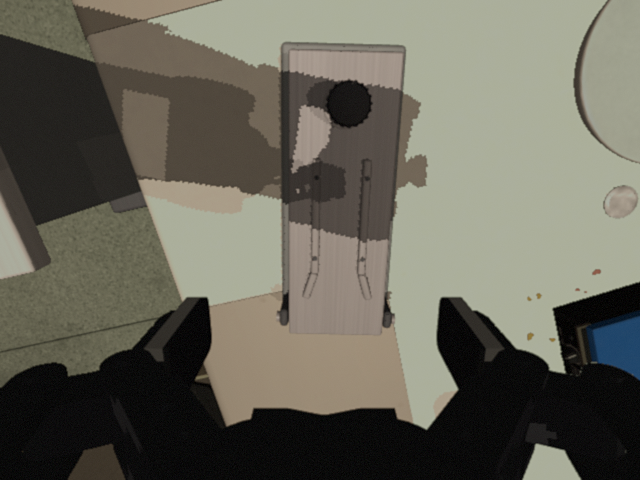

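View pics/w2.png

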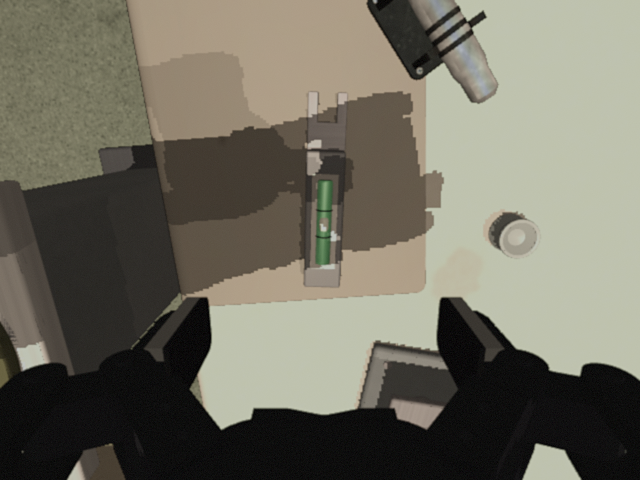

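The first wrist view shows the knob at (349,103), with rails from (318,160)–(315,270) and (367,160)–(362,270) flaring towards (308,298) and (369,298). The second shows the level's fork tip at (327,95) and its bar end at (322,285). I'll fit both from depth.

```bash
python3 - <<'E'
from h import *
Y,X=np.mgrid[0:480,0:640]
box=lambda a,b,c,e:(X>a)&(X<b)&(Y>c)&(Y<e)
def show(n,q):
    r=cv2.minAreaRect(q[:,:2].astype(np.float32)); b=cv2.boxPoints(r)
    e=b[1]-b[0]; f=b[2]-b[1]; L=e if np.hypot(*e)>np.hypot(*f) else f
    a=np.degrees(np.arctan2(L[1],L[0]))%180
    print(n,len(q),"c",np.round(r[0],1),"size",np.round(r[1],1),"axis",round(a,2),"z",q[:,2].mean().round(1),q[:,2].min().round(1),q[:,2].max().round(1)); return np.array(r[0]),a
d=np.load("w1.npz");P=d["P"];z=P[...,2]
k=P[box(310,390,70,140)&(z>118)]; kc,_=show("knob top",k)
m=box(285,410,40,340)&(z>50)&(z<61.5); q=P[m]
tc,a=show("plate",q)
A=np.c_[q[:,:2],np.ones(len(q))]; s=np.linalg.lstsq(A,q[:,2],rcond=None)[0]
ax=np.array([np.cos(np.radians(a)),np.sin(np.radians(a))]); n=np.array([-ax[1],ax[0]])
print("slope along x",s[:2]@ax,"across",s[:2]@n,"z at knob",s@[*kc,1])
# rails: plate-residual 4..10, near axis
g=P[box(285,410,150,305)]; res=g[:,2]-np.c_[g[:,:2],np.ones(len(g))]@s
t=g[(res>4)&(res<9)]; u=(t[:,:2]-kc)@ax; v=(t[:,:2]-kc)@n
print("rail u range",u.min(),u.max()) 
st=(u>-135)&(u<-45)
for sgn in(1,-1):
    w=st&(v*sgn>5); p=np.polyfit(u[w],v[w],1); print("rail",sgn,w.sum(),"v@0",p[1],"v@-80",np.polyval(p,-80),"slope",p[0],np.percentile(v[w],[2,98]))
print("kc off centreline of plate", (kc-tc)@n,(kc-tc)@ax)
d=np.load("w2.npz");P=d["P"];z=P[...,2]
m=box(295,355,85,295)&(z>4)&(z<40); lc,la=show("level",P[m])
m=box(295,355,85,295)&(z>20)&(z<40); bc,ba=show("bar",P[m])
m=box(295,355,85,295)&(z>26.5)&(z<40); show("vial",P[m])
print("mat z",np.median(z[box(200,280,100,280)]))
E
```

```text
knob top 1725 c [495.  -76.8] size [28.5 31.7] axis 172.47 z 126.5 118.4 372.9
plate 26296 c [ 481.4 -155.6] size [244.7  98.7] axis 75.77 z 56.1 50.0 61.5
slope along x 0.02695596247712605 across -0.00022287368397488425 z at knob 57.94421714741565
rail u range -162.2832560479675 -37.982859166020134
rail 1 861 v@0 19.352598252430433 v@-80 19.71835357827644 slope -0.004571941573075073 [16.39578101 23.10044602]
rail -1 860 v@0 -21.42217725611654 v@-80 -21.049743150865 slope -0.004655426315644229 [-24.50521581 -17.76532154]
kc off centreline of plate 6.136179232859149 79.68762841324315
level 6878 c [422.1 134.2] size [152.6  30.1] axis 84.01 z 20.1 4.6 30.8
bar 5163 c [419.9 112.8] size [109.7  30. ] axis 84.05 z 24.3 20.0 30.8
vial 921 c [419.8 112.9] size [67.1 11. ] axis 84.09 z 27.8 26.5 30.8
mat z 0.22710968950696042
```

```bash
cat >> h.py <<'E'
# table: knob axis at plate, axis direction (refined)
def table():
    d=np.load("w1.npz");P=d["P"];z=P[...,2]
    k=P[70:140,310:390].reshape(-1,3); k=k[(k[:,2]>121)&(k[:,2]<130)]
    (x,y),r=cv2.minEnclosingCircle(k[:,:2].astype(np.float32))
    return np.array([x,y]),r,k[:,2].mean()
E
python3 - <<'E'
from h import *
kc,r,kz=table(); print(kc,r,kz)
ax=np.array([np.cos(np.radians(84.05)),np.sin(np.radians(84.05))])
g=np.array([419.9,112.8])-10*ax; q=down(np.radians(-5.95))
bot.move_to([*g,90],q); bot.servo_line([*g,31],speed=80,until_force=8)
s=bot.read_state();print(s["ee_pos"])
bot.move_gripper(20,grip_force=30)
s=bot.read_state();print(s["grip_width"],s["grip_force"],s["clock"])
bot.servo_line([*g,120],speed=120); bot.dwell(.2)
c,P=wrist(); np.savez("w3.npz",P=P,im=c["image"]); s=bot.read_state(); print(s["ee_pos"],s["grip_width"],s["ft_force"])
cv2.imwrite("pics/w3.png",c["image"])
E
```

```text
[496.54727173 -76.72613525] 14.591246604919434 123.51453774120172
[419.15206417 102.91466324  31.43357855]
29.23529301398268 30.17520546913147 5.6083
[418.64365511 102.82789174 119.51399408] 29.409094868645024 [-0.44608037  0.38451519 -1.81960534]
```

View pics/w3.png

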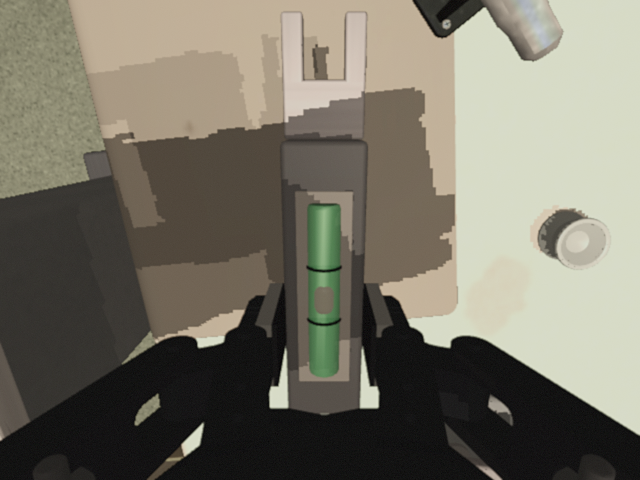

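The level is held straight in the jaws, with the fork tip at (324,12) and the vial centre at (324,290). I'll measure it in the tool frame, hover over the table entry and compare it with the rails.

```bash
cat >> h.py <<'E'
def hold(c,P,s):
    """held level in tool frame from wrist cloud: tongue + bar points"""
    Rt=q2R(s["tool_rot"]); T=(P-np.array(s["ee_pos"]))@Rt
    Y,X=np.mgrid[0:480,0:640]
    m=(X>270)&(X<380)&(Y<270)&(T[...,2]<40)&(T[...,2]>-10)
    q=T[m]; tong=q[q[:,0]>50]
    cl=[]
    for x0 in np.arange(20,85,5):
        w=q[abs(q[:,0]-x0)<2.5][:,1]
        if len(w)>20: cl.append((x0,(w.max()+w.min())/2))
    cl=np.array(cl); p=np.polyfit(cl[:,0],cl[:,1],1)
    bar=q[(q[:,0]<45)]; 
    return dict(tip=q[:,0].max(),slope=p[0],y0=p[1],zt=np.median(tong[:,2]),zb=np.percentile(bar[:,2],[5,50]),)
E
python3 - <<'E'
from h import *
d=np.load("w3.npz"); s=bot.read_state(); print(hold(None,d["P"],s))
d=np.load("w1.npz");P=d["P"];z=P[...,2]
kc,_,_=table(); a=np.radians(75.5); ax=np.array([np.cos(a),np.sin(a)]); n=np.array([-ax[1],ax[0]])
g=P[150:305,285:410].reshape(-1,3); u=(g[:,:2]-kc)@ax; v=(g[:,:2]-kc)@n
w=(abs(v)<13)&(u>-150)&(u<-45); pz=np.polyfit(u[w],g[w,2],1); print("plate z=",pz)
t=g[:,2]-np.polyval(pz,u); m=(t>4)&(t<9)&(u<-45)&(u>-138); 
for sg in(1,-1):
    w=m&(v*sg>5); print(sg,np.polyfit(u[w],v[w],1),np.percentile(v[w],[3,50,97]))
m=(t>5)&(t<9)&(abs(v)<30)&(u<-30); print(np.percentile(u[m],[0.5,99.5]))
E
```

```text
{'tip': np.float64(108.19192732332695), 'slope': np.float64(1.7172842582355826e-05), 'y0': np.float64(-0.03941570114918911), 'zt': np.float64(23.876001063590014), 'zb': array([3.26317322, 7.29178864])}
plate z= [2.99459509e-02 5.79503931e+01]
1 [-2.88883988e-04  2.07731465e+01] [17.55049583 20.79261301 24.09503731]
-1 [ 3.85074477e-04 -1.99399489e+01] [-23.3764091  -19.96965392 -16.80522013]
[-161.09118558  -39.28968795]
```

```bash
cat >> h.py <<'E'
A0=np.radians(75.5); AX=np.array([np.cos(A0),np.sin(A0),0]); N=np.array([-AX[1],AX[0],0])
def tab(tilt=0.030):
    x=AX*np.cos(tilt)+np.array([0,0,np.sin(tilt)]); z=np.cross(x,N); return np.column_stack([x,N,z])
SEAT=np.array([*(np.array([496.55,-76.73])+(1.9-80)*AX[:2]+0.4*N[:2]),55.7])
def tcp(x,h,y=0,tilt=.03,off=(-10,0,31.7)):
    M=tab(tilt); return list(SEAT+M@(np.array([x,y,h])+np.array(off))), R2q(M@np.diag([1,-1,-1.]))
E
python3 - <<'E'
from h import *
s=bot.read_state(); p=list(s["ee_pos"]); p[2]=205; bot.servo_line(p,speed=200)
q,o=tcp(-52,115); bot.move_to(q,o)
q,o=tcp(-52,15); print(q); bot.servo_line(q,o,speed=150); bot.dwell(.3)
s=bot.read_state(); print(s["ee_pos"],s["ft_force"],s["clock"])
c,P=wrist(); print(hold(c,P,s)); np.savez("w4.npz",P=P,im=c["image"]); cv2.imwrite("pics/w4.png",c["image"])
E
```

```text
[np.float64(460.74075768334006), np.float64(-213.59649451907114), np.float64(100.51926556352299)]
[ 460.88888895 -213.69585346  101.00168362] [ 0.8529416   0.28215921 -0.66032928] 9.6667
{'tip': np.float64(108.18213822172922), 'slope': np.float64(0.01077192817930382), 'y0': np.float64(-0.18440099444133037), 'zt': np.float64(23.830681838823182), 'zb': array([2.76757421, 7.33648952])}
```

View pics/w4.png

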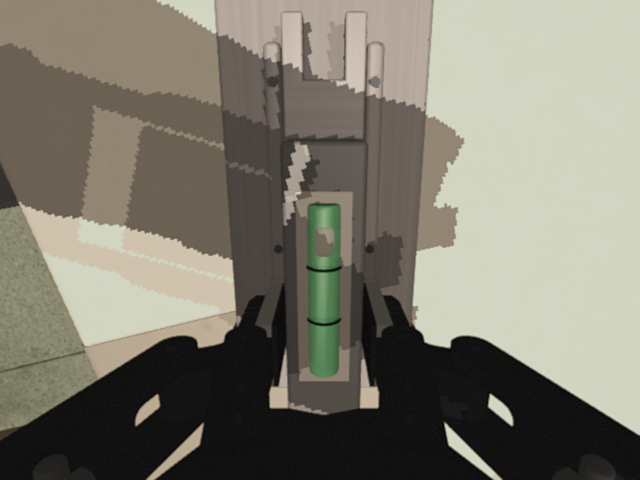

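The level is centred between the rails, which sit at columns 272 and 375 against the level's 282–366. The fork tip is just past the rail ends, as planned. Now I'll lower it.

```bash
python3 - <<'E'
from h import *
f0=np.array(bot.read_state()["ft_force"])
q,o=tcp(-52,-4); hit=bot.servo_line(q,o,speed=25,until_force=3)
s=bot.read_state(); print(hit,s["ee_pos"],np.array(s["ft_force"])-f0)
M=tab(); print("h,x,y", M.T@(np.array(s["ee_pos"])-SEAT)-np.array([-10,0,31.7]),s["clock"])
E
```

```text
True [ 460.77361852 -213.12213115   85.34410504] [-1.04056825 -0.34057448  7.40762568]
h,x,y [-51.98791541   0.08695696  -0.18235456] 10.3083
```

```bash
python3 - <<'E'
from h import *
M=tab()
def rep():
    s=bot.read_state(); print(M.T@(np.array(s["ee_pos"])-SEAT)-np.array([-10,0,31.7]),"F",M.T@np.array(s["ft_force"]),s["clock"])
q,o=tcp(-52,0.2); bot.servo_line(q,o,speed=20); rep()
q,o=tcp(-10,0.2); print(bot.servo_line(q,o,speed=50,until_force=12)); rep()
q,o=tcp(4,0.2); print(bot.servo_line(q,o,speed=15,until_force=8)); rep()
E
```

```text
[-52.07672521  -0.1020933    0.1939069 ] F [-1.22638323 -0.5558234   1.40008993] 10.5583
False
[-9.98289763e+00  1.17196084e-03  1.86787275e-01] F [ 1.13162896 -0.05586843  1.0649307 ] 11.55
True
[ 0.25729097  0.07518787 -0.03306508] F [-4.25644206 -0.64021238 -1.07837874] 12.25
```

```bash
python3 - <<'E'
from h import *
bot.move_gripper(48); q,o=tcp(0,130); bot.servo_line(q,o,speed=200); bot.dwell(.3)
c,P=wrist(); np.savez("w5.npz",P=P,im=c["image"]); cv2.imwrite("pics/w5.png",c["image"])
s=bot.read_state(); print(s["ee_pos"],s["clock"],s["grip_width"])
# knob gripping pose options
k=SEAT+80*tab()[:,0]+53*tab()[:,2]; print("knob_grip",k)
for j in (1.1,1.2,1.3): 
    for yaw in [np.arctan2(k[1],k[0])-j]: print(j,bot.ik(list(k+[0,0,60]),down(yaw)))
E
```

```text
[ 472.79544672 -166.55175274  216.54402645] 13.725 48.17098861739757
knob_grip [496.23140545 -76.36434204 111.0757918 ]
1.1 [-2.25653275e-01  2.77208754e-01  1.74580681e+00 -4.44089210e-16
  1.11857709e+00  1.02703749e+00]
1.2 [-2.25653275e-01  2.77208754e-01  1.74580681e+00 -4.44089210e-16
  1.11857709e+00  1.12703749e+00]
1.3 [-2.25653275e-01  2.77208754e-01  1.74580681e+00 -4.44089210e-16
  1.11857709e+00  1.22703749e+00]
```

View pics/w5.png

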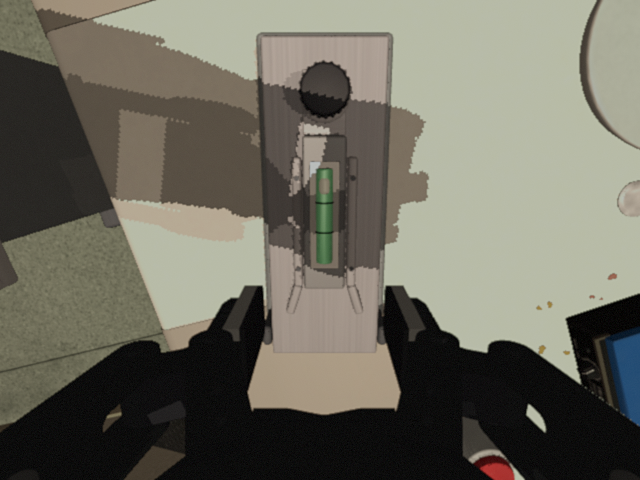

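The level is home: the bar end meets the knob's shadow at (324,137) and the bar is centred between the rails. Now I'll grip the knob slightly high, to leave clearance, and press it down under force control.

```bash
cat >> h.py <<'E'
K=SEAT+80*tab()[:,0]+57*tab()[:,2]
def fz(n=5):
    v=[]
    for _ in range(n): bot.dwell(.03); v.append(bot.read_state()["ft_force"])
    return np.mean(v,0)
E
python3 - <<'E'
from h import *
bot.move_gripper(60); o=down(-0.2257-1.2)
bot.move_to(list(K+[0,0,60]),o); print(bot.read_state()["joint_positions"])
print(bot.servo_line(list(K),speed=80,until_force=8)); f0=fz()
bot.move_gripper(20,grip_force=50); bot.dwell(.2); f1=fz()
s=bot.read_state(); print(s["ee_pos"]-K,s["grip_width"],f0,f1)
p=np.array(K)
for i in range(1,11):
    p=p-[0,0,2]+(AX*0.35*2 if i>2 else 0)
    bot.servo_line(list(p),speed=20); f=fz(3)
    print(i,np.round(f-f0,1),np.round(bot.read_state()["ee_pos"]-K,1))
    if f[2]-f0[2]>9: break
bot.dwell(.5); s=bot.read_state()
c,P=wrist(); cv2.imwrite("pics/w6.png",c["image"]); np.savez("w6.npz",P=P,im=c["image"]); np.save("f0.npy",f0); print(s["clock"],s["joint_positions"])
E
```

```text
[-2.26223831e-01  2.72026262e-01  1.74181156e+00 -2.30229528e-05
  1.12750380e+00  1.19840167e+00]
False
[-0.02516893  0.17607742 -0.02647375] 26.722279471542244 [ 0.16124601 -0.02031389  0.16271612] [0.2839822  4.825903   0.26055109]
1 [-0.1  6.1  1. ] [ 0.   0.3 -2. ]
2 [-0.3  6.8  1.2] [ 0.   0.3 -4. ]
3 [-0.9  3.7  1.1] [ 0.2  0.6 -6. ]
4 [-1.1 -2.5  1.2] [ 0.4  1.  -8. ]
5 [-2.5 -5.9  2.2] [  0.5   1.5 -10. ]
6 [-3.  -9.   2.6] [  0.7   1.8 -11.9]
7 [-2.8 -9.3  3. ] [  0.9   2.4 -13.8]
8 [ -5.2 -13.6   5.3] [  1.1   2.6 -15.7]
9 [ -4.6 -11.8   8.3] [  1.4   3.4 -17.4]
10 [ -7.2 -15.8  10.4] [  1.6   3.7 -19.2]
21.1417 [-0.21675676  0.38718317  1.80074698 -0.00353236  0.95201822  1.21105422]
```

View pics/w6.png

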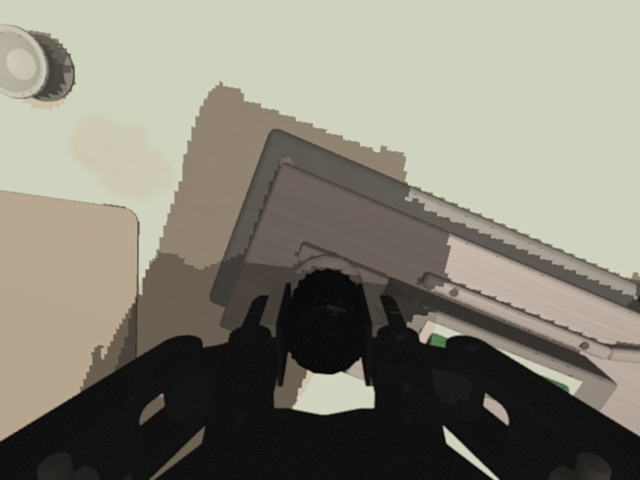

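The vial shows only in part at (437,342)–(565,388), because a finger hides the middle. The lateral force shows I over-followed along x. I'll relax that, turn about 0.5 rad (less than the known minimum shortfall) and look again.

```bash
cat >> h.py <<'E'
def turn(p,yaw,dth,n,f0,rise=4,slope=.35):
    for _ in range(n):
        d=dth/n; yaw-=d; p=p+np.array([0,0,rise*d])-AX*slope*rise*d
        bot.servo_line(list(p),down(yaw),speed=20); f=fz(2)-f0
    s=bot.read_state(); print("yaw",round(yaw,3),"F",f.round(1),"m",np.round(s["moment"],2),"p",np.round(p-K,1),np.round(s["ee_pos"]-K,1),"j6",s["joint_positions"][5],"t",s["clock"]); return p,yaw
E
python3 - <<'E'
from h import *
f0=np.load("f0.npy"); p=K+[0,0,-20]+AX*0.35*16; yaw=-0.2257-1.2
for _ in range(4):
    p=p-AX*0.7; bot.servo_line(list(p),speed=20); f=fz(3)-f0; print(f.round(1))
    if f@AX>-3: break
p,yaw=turn(p,yaw,0.5,4,f0)
np.save("pose.npy",[*p,yaw]); bot.dwell(1)
c,P=wrist(); cv2.imwrite("pics/w7.png",c["image"])
c=bot.read_camera("scene"); np.save("sc.npy",c["image"])
E
```

```text
[ -5.7 -12.2  11.3]
[-4.4 -7.7 10.4]
[-3.7 -3.9 10.5]
[-2.9  0.1 10.8]
yaw -1.926 F [-1.8  2.6 10.1] m [ 0.53  0.17 -0.07] p [  0.5   2.  -18. ] [  1.2   2.3 -17.2] j6 1.7042320137385796 t 23.9583
```

View pics/w7.png

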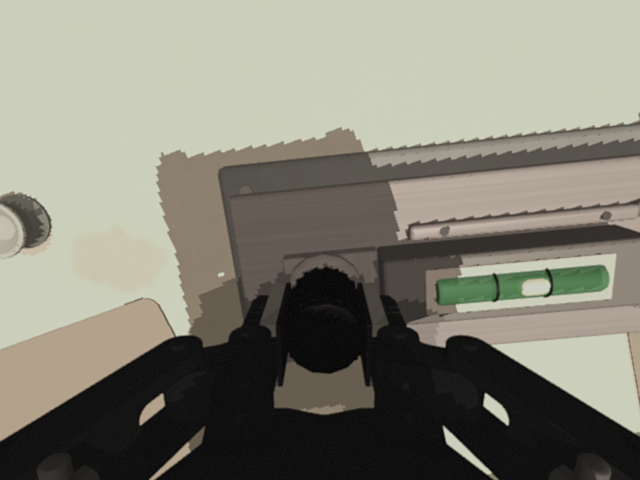

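The whole vial is now visible. The black lines are at about columns 497 and 550 (middle 523) and the bubble centre is at about 537, so it sits 5.5 mm towards the hinge. That needs about 0.34 rad more clockwise. I've used all 10 picture views, so from here I'll measure the bubble with code, checked first on this picture.

```bash
cat >> h.py <<'E'
def bubble(im):
    """bubble offset (mm, + to fork) along vial: vial hull from green pixels; pale blob vs black lines"""
    i=im.astype(int); g=((i[...,1]>i[...,2]+25)&(i[...,1]>i[...,0]+15)).astype(np.uint8)
    g=cv2.morphologyEx(g,cv2.MORPH_OPEN,np.ones((3,3),np.uint8))
    gc=cv2.morphologyEx(g,cv2.MORPH_CLOSE,np.ones((25,25),np.uint8))
    n,l,st,_=cv2.connectedComponentsWithStats(gc); k=1+np.argmax(st[1:,4]); m=l==k
    hull=np.zeros(m.shape,np.uint8); r=cv2.minAreaRect(np.argwhere(m)[:,::-1].astype(np.float32))
    b=cv2.boxPoints(r); e=[b[1]-b[0],b[2]-b[1]]; a=max(e,key=np.linalg.norm); L=np.linalg.norm(a); a=a/L; w=np.array([-a[1],a[0]])
    kn=np.array([325,330.]); 
    if (kn-r[0])@a<0: a=-a          # a towards the knob = +x of the level
    v,u=np.mgrid[0:480,0:640]; S=(u-r[0][0])*a[0]+(v-r[0][1])*a[1]; W=(u-r[0][0])*w[0]+(v-r[0][1])*w[1]
    core=(abs(S)<L/2-3)&(abs(W)<min(r[1])/4)
    br=i.min(2); pale=core&(br>130); dark=core&(i.max(2)<70)
    d=S[dark]; d1,d2=d[d<0],d[d>0]; p=S[pale]
    print("L",L,"W",min(r[1]),"lines",np.median(d1) if len(d1) else None,np.median(d2) if len(d2) else None,"pale",len(p),p.min(),p.max())
    lo,hi=np.median(d1),np.median(d2); c=(np.percentile(p,2)+np.percentile(p,98))/2
    return (c-(lo+hi)/2)*21/(hi-lo)
E
python3 - <<'E'
from h import *
print(bubble(cv2.imread("pics/w7.png")))
E
```

```text
L 170.81535 W 24.879680633544922 lines -28.144549788155473 25.864722887805783 pale 285 -25.93105490989319 1.671225289634549
-4.313778616821752
```

```bash
python3 - <<'E'
from h import *
f0=np.load("f0.npy"); *p,yaw=np.load("pose.npy"); p=np.array(p)
p,yaw=turn(p,yaw,0.29,3,f0); np.save("pose.npy",[*p,yaw]); bot.dwell(2)
c=bot.read_camera("wrist"); cv2.imwrite("pics/w8.png",c["image"]); print(bubble(c["image"]))
E
```

```text
yaw -2.216 F [-0.1  2.1 10.7] m [ 0.77 -0.04 -0.04] p [  0.4   1.6 -16.8] [  1.2   2.  -16. ] j6 1.9934160960002756 t 26.0083
L 181.676 W 26.382831573486328 lines -27.77144326028065 29.471650111110648 pale 334 -13.23396457490162 16.49277054014965
0.28589109598273854
```

```bash
python3 - <<'E'
from h import *
f0=np.load("f0.npy"); *p,yaw=np.load("pose.npy"); p=np.array(p)-[0,0,2]
bot.servo_line(list(p),down(yaw),speed=10); bot.dwell(2.5); print((fz()-f0).round(1))
for _ in range(2):
    c=bot.read_camera("wrist"); print(bubble(c["image"])); bot.dwell(.5)
s=bot.read_state(); print(s["grip_force"],s["grip_width"],s["ee_pos"]-K,s["qvel"],s["clock"])
E
```

```text
[-2.3  3.5 12.8]
L 183.98863 W 26.68537712097168 lines -28.26540167094936 29.90404914854298 pale 336 -14.63010782958736 15.683549633009534
-0.08450702590927059
L 183.98866 W 26.685382843017578 lines -28.2068913965104 29.904038003218375 pale 340 -14.63011840866784 15.68353851748725
-0.07401820072416467
50.5606734752655 26.598414488007897 [  1.25676004   1.96880974 -17.77539141] [ 1.40172189e-03 -1.96471469e-03 -1.31498397e-03 -7.15288309e-05
  3.94806357e-04 -1.04808298e-03] 32.175
```

Pressing 2 mm further added 2.1 N and left the bubble centred. That means the foot is standing on the base and the spring is carrying the load. Handing in.

```bash
python3 -c "
from rig import bot
print(bot.finish_job())"
```

```text
the job is handed in; nothing more can be done
None
```

I handed the job in at about 32 s with the level slid home under the collar, the knob still gripped and pressed with about 13 N, and the bubble measured 0.1 mm from centre; the hand-in returned no verdict.

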